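# Hook the slatted cover back into the shower drip tray

## Robot

A 6-joint arm with a two-finger parallel gripper is mounted at the origin on the work surface. World frame = base frame: x ahead of the robot, y to its left, z up, the work surface at z = 0. Lengths are in m, angles in rad, forces in N, time in s.
With the tool pointing down it reaches from about 0.25 to 0.725 m from the base axis. Payload 4 kg.
Tool frame: the origin (TCP) lies where the fingers leave the gripper's body, on its centre line; the fingertips stand 73 mm ahead of it and the grasp point (between the pads) lies 54 mm ahead of it (bot.tips_ahead is the z of the fingertips in the tool frame, in m); z points along the fingers, y is the direction in which the jaws open and shut (so a half turn about z gives the same grasp; the last joint's range is limited). The gripper opens to 85 mm and grips with 20 to 120 N. Pads are 22 mm wide; open, the fingers measure 114 mm over their backs; the gripper's body (76 mm by 85 mm) begins 54 mm behind the grasp point. The pads swing forward as they close: fully open they stand 13 mm farther back than shut.
Start: joints at [-1.238, 0.241, 0.005, 1.335, 0, 1.571], TCP at [0.163, -0.473, 0.304] pointing down, gripper open.
Joint ranges: [-2.72, 2.72], [-1.05, 1.87], [-1.09, 1.28], [-1.99, 2.15], [-1.42, 1.44], [-3.14, 3.14]. Speed limits (rad/s): [2.79, 2.79, 3.14, 3.14, 3.14, 3.14].

## Interface

Orientations are given as a unit quaternion [x, y, z, w].
In Python, from workcell import readout, camera, get_calibration, order, bot gives the robot as it stands.
- The arm moves only by the tool send_rows, never from a script. Its argument "moves" is a list of rows, each a list of 3 entries, a list of its own where there are three numbers: the shift along the tool's x, y, z in mm, then the turn, a rotation vector about the tool's x, y, z in rad, then the finger opening in mm, from 0 to 85.4. In form: [[[dx, dy, dz], [ax, ay, az], grip], ...]. A call has 1 to 12 rows; each row is the pose to reach, as a shift and turn from the pose measured when the call began, along the tool's axes at that moment; what a row does not reach only later rows make up. A row lasts 1/12 s, in which the tool goes at most 41.7 mm and 7.16 degrees, less where a joint would pass 70% of its speed; a pose out of reach is approached as far as the arm can. A call with a gripper value outside its range is refused whole. The fingers move at their own pace and stop on an object; the grip force is fixed at half the most. Time passes only in rows, so rows that repeat a pose let the fingers close. It gives the time, the measured TCP pose, the force and the opening at its end, in the units of the state.
- readout.get_obs(): the state, without advancing time (a new reading comes with each control period).
- camera(name): name is "scene" or "side" or "wrist"; returns the picture (480x640x3 uint8, red, green, blue); there is no depth.
- get_calibration(name): a dict with "fx", "fy", "cx", "cy" (pixels), "R" (3x3) and "t" (3): a world point X has camera coordinates R X + t. Camera axes: x right, y down, z forward; pixel columns grow to the right and rows downward; lengths in m; the calibration is good to about 2 mm. A picture is of the moment at which its call begins: read the wrist's pose just before it. get_calibration takes no time and is no camera call; for the wrist camera it gives the pose at the moment of the call.
- order.job_done(): hands the job in, once; it reports no verdict.
The state is a dict: "clock": time; "joint_pos": joint angles; "joint_vel": joint speeds; "tau": joint torques, N m; "eef_pos": TCP position; "tool_rot": TCP orientation; "ft_force": force on the tool from outside, world axes, zero at the start; "ft_torque": the same for the moment, N m; "grip_width": finger opening in m.
Only numpy, scipy, OpenCV 4.12 (cv2) and the standard library are available. Lean on these libraries where they do the work, as an engineer would, in place of code of your own. Each camera call takes 0.05 s, during which the arm holds its last target. There are 200 camera calls.

## Task

The slatted cover has been taken off the drip tray on the shower bench. Put it back: hold it tilted, hook its blue tongue under the tray's blue lip, then swing the other edge down until the cover lies flat on its rests inside the rim, and let go of it. Leave the toiletries around it where they are.

Things in the scene. Friction and masses are not known exactly. Their poses are not given: they have to be found in the camera images.
- tray: White plastic drip tray, fixed to the bench, level, 182 (x) x 146 (y) mm outside, walls 12 mm thick. Origin: centre of its underside, z up. Recess: x -79..79, y -61..61 mm, floor at z 6. Rim 34 mm high on three sides. The fourth side, -x (towards the robot, give or take its yaw), carries the blue lip.
- tray_lip (a point): Middle of the blue lip's lower inner edge: x -61, y 0, z 38 mm in the tray's frame, same axes. The lip covers tray x -91..-61 (18 mm over the recess), underside z 38, top z 44 mm. Under it is a slot open to +x, back wall at x -79, between cheek blocks at y -48 and +48 mm.
- tray_rest (a point): Middle of the rest bar along the wall opposite the lip: x 71, y 0, z 24 mm in the tray's frame, same axes. This bar (x 63..79 mm) and another under the lip (x -79..-61 mm), both with tops at z 24 mm, carry the cover; between them the tray is hollow.
- cover: Loose rigid slatted grey cover, 150 mm long (x), 6 mm thick, about 160 g, starting flat on the bench right way up. Origin: centre of its underside, z up. Body 110 mm wide (y), x -53..75 mm; blue tongue at the -x end. Too long to drop in flat: it goes in tilted, tongue first. Seated, its axes match the tray's, origin 24 mm above the tray's, within 4 mm in x and 6 mm in y.
- fin_top (a point): Middle of the top of the cover's green upright grip fin: x 10, y 0, z 46 mm in the cover's frame, same axes. The fin is 12 mm thick (x 4..16), 80 mm wide (y -40..40) and rises from z 6 to z 46 mm.
- tongue_edge (a point): Middle of the blue tongue's outer edge at half thickness: x -75, y 0, z 3 mm in the cover's frame, same axes. The tongue is 80 mm wide (y), 22 mm long (x -75..-53) and 6 mm thick, in one plane with the cover.
- free_edge (a point): Middle of the cover's opposite, free edge at half thickness: x 75, y 0, z 3 mm in the cover's frame, same axes.
- shampoo: Bystander: orange bottle, 64 mm diameter, 170 mm tall, standing. Origin: centre of its underside.
- jar: Bystander: amber jar, 76 mm diameter, 80 mm tall. Origin: centre of its underside.
- cup: Bystander: white ceramic cup, 74 mm diameter, 95 mm tall. Origin: centre of its underside.
- massager: Bystander: round blue massager, 92 mm diameter, 56 mm tall with its knob. Origin: centre of its underside.
- scoop: Bystander: green plastic scoop, 172 mm long, 65 mm wide, 45 mm tall, bowl towards its +x. Origin: on its underside height, 8 mm behind the bowl's back wall.
- brush: Bystander: long wooden back brush lying bristles down, 370 mm long along its x, head 58 mm wide at +x, 28 mm tall. Origin: at bench height, 60 mm behind the head's near end.
Mind the look-alikes: they are no part of the job. Leave any red or yellow look-alike of the cover alone.

How it is judged:
On the way:
1. the blue tongue is hooked under the lip while the cover is still tilted, its free edge above the tray's rim (x of tongue_edge in the frame of tray between -0.085 and -0.064 m and z of tongue_edge in the frame of tray between 0.02 and 0.037 m and y of tongue_edge in the frame of tray between -0.02 and 0.02 m and z of free_edge in the frame of tray above 0.038 m and angle between cover's own z axis and vertical between 0.05 and 1.2 rad), for 0.1 s.
At the end, for the whole second after the job is handed in: The cover lies still on both rests: tongue edge at least 5 mm under the lip, both edges' mid-thickness 22 to 31 mm above the tray's underside, cover level within 0.05 rad and aligned with the tray within 0.12 rad, tongue at the lip and free edge inside the opposite wall (x of tongue_edge in the frame of tray below -0.066 m and z of tongue_edge in the frame of tray between 0.022 and 0.031 m and z of free_edge in the frame of tray between 0.022 and 0.031 m and x of free_edge in the frame of tray above 0.066 m and angle between the x axis of cover and the x axis of tray, either way round below 0.12 rad and angle between cover's own z axis and vertical below 0.05 rad and linear speed of cover below 0.02 m/s and angular speed of cover below 0.1 rad/s); the robot touches nothing.
It fails at once if one of the bystanders is shifted by more than 40 mm (distance of any of shampoo, jar, cup, massager, scoop, brush from where it was at the start of the episode above 0.04 m).
It also fails if it takes over 42 s, if anything falls off the work surface, if the arm or the gripper's body presses on something with over 40 N, if the wrist force passes 120 N, or if a joint passes its speed limit or range.

## Working session

There is one attempt and no reset: what is moved stays moved. The work goes in short steps, Python scripts to look and compute and a tool call to move; the robot and the scene stay as the last step left them, time stands still between calls to the robot, and variables do not carry over. Pictures are saved under pics/ and viewed, about 8 in all and at most 12, crops included, and the job is handed in when it is done.

Besides the shell and the picture viewer there is one more tool, called after ">>>" by a JSON object that holds its "method" and its "body". send_rows: Moves the arm, as the interface text tells. Its arguments: {"type":"object","properties":{"moves":{"type":"array","items":{"type":"array"}}},"required":["moves"]}

```bash
ls; mkdir -p pics; python3 - <<'E'
from workcell import readout, camera, get_calibration
import cv2
o=readout.get_obs();print(o)
for n in("scene","side"):
    c=get_calibration(n);print(n,c)
    im=camera(n);cv2.imwrite(f"pics/{n}0.png",im[:,:,::-1])
E
```

```text
pics
{'clock': 0.0, 'joint_pos': array([-1.23798931e+00,  2.41372399e-01,  3.67465509e-03,  1.33518639e+00,
       -2.77035041e-05,  1.57080457e+00]), 'joint_vel': array([-0.00136849, -0.00035039, -0.00185833, -0.00239751, -0.00107322,
       -0.00021052]), 'tau': array([ 5.46958636e-04, -3.72322476e+01,  2.52405149e+01,  1.68689608e-02,
       -7.38106792e-05,  5.59764544e-06]), 'eef_pos': array([ 0.16317952, -0.4720948 ,  0.30301415]), 'tool_rot': array([ 9.86186997e-01,  1.65632473e-01, -1.86573150e-04, -1.02718798e-03]), 'ft_force': array([1.50440403, 0.35328178, 0.85666042]), 'ft_torque': array([-0.02383826, -0.06043704, -0.01051884]), 'grip_width': 0.08558041062657118}
scene {'fx': 614.6487523963277, 'fy': 614.6487523963277, 'cx': 328.53936470963066, 'cy': 241.2223880735158, 'R': array([[-0.38854847,  0.92139725,  0.00756283],
       [ 0.60032732,  0.25936453, -0.75652967],
       [-0.69902589, -0.28940827, -0.65391563]]), 't': array([ 0.17753525, -0.24084047,  2.11594542])}
side {'fx': 576.3773732422133, 'fy': 576.3773732422133, 'cx': 316.21797574058314, 'cy': 238.53846278383216, 'R': array([[ 0.97832324, -0.20689818, -0.00876244],
       [-0.14225889, -0.64072143, -0.75447893],
       [ 0.15048603,  0.7393708 , -0.65626578]]), 't': array([-0.4871441 ,  0.10135266,  1.63383592])}
```

View pics/scene0.png

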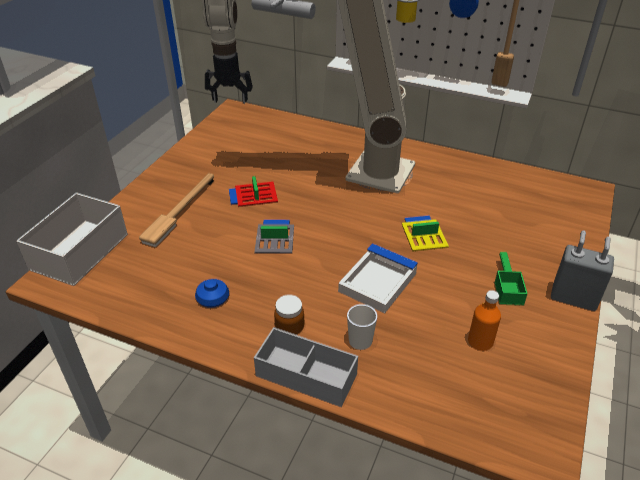

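View pics/side0.png

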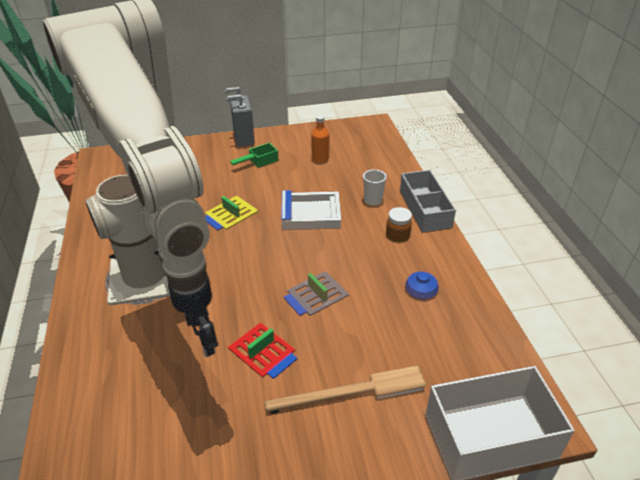

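The scene picture shows three possible covers: red (256,193), yellow (425,233) and grey (275,237). In the side view they're at (262,350), (231,212) and (317,293). I choose the grey one. The tray with its blue lip is at scene (378,275), side (311,210).

```bash
cat >h.py <<'E'
import numpy as np, cv2
from workcell import readout, camera, get_calibration
from scipy.spatial.transform import Rotation as Ro
def ray(c,uv):
    d=np.array([(uv[0]-c["cx"])/c["fx"],(uv[1]-c["cy"])/c["fy"],1.])
    R=np.array(c["R"]);return -R.T@np.array(c["t"]),R.T@d
def onz(c,uv,z):
    o,d=ray(c,uv);return o+d*(z-o[2])/d[2]
def tri(c1,u1,c2,u2):
    A,b=[],[]
    for c,u in((c1,u1),(c2,u2)):
        o,d=ray(c,u);d=d/np.linalg.norm(d);P=np.eye(3)-np.outer(d,d);A.append(P);b.append(P@o)
    x=np.linalg.lstsq(np.vstack(A),np.hstack(b),rcond=None)[0]
    return x, np.linalg.norm(np.vstack(A)@x-np.hstack(b))
def blobs(im,col,amin=40):
    h=cv2.cvtColor(im,cv2.COLOR_RGB2HSV)
    lo,hi={"blue":((105,120,50),(130,255,255)),"green":((50,100,30),(80,255,255))}[col]
    m=cv2.inRange(h,lo,hi)
    cs,_=cv2.findContours(m,cv2.RETR_EXTERNAL,cv2.CHAIN_APPROX_NONE)
    return [c for c in cs if cv2.contourArea(c)>amin]
def cen(c):
    M=cv2.moments(c);return np.array([M["m10"],M["m01"]])/M["m00"]
E
python3 - <<'E'
from h import *
big=[]
for n,box in(("scene",(240,200,440,320)),("side",(270,175,360,325))):
    im=cv2.imread(f"pics/{n}0.png")[:,:,::-1].copy();c=get_calibration(n)
    for col,z in(("blue",None),("green",None)):
        for b in blobs(im,col,15):
            m=cen(b)
            if box[0]<m[0]<box[2] and box[1]<m[1]<box[3]:
                p=cv2.boxPoints(cv2.minAreaRect(b))
                print(n,col,m.round(1),"z3",onz(c,m,.005).round(3)[:2],"z40",onz(c,m,.042).round(3)[:2],"z26",onz(c,m,.026).round(3)[:2]);print(p.round(1).tolist())
    x,y,w,h=box;big.append(cv2.resize(im[y:h,x:w],None,fx=3,fy=3,interpolation=cv2.INTER_CUBIC))
H=max(b.shape[0] for b in big);big=[cv2.copyMakeBorder(b,0,H-b.shape[0],0,0,0) for b in big]
o=np.hstack(big);s=min(800/o.shape[1],600/H);cv2.imwrite("pics/crop1.png",cv2.resize(o,None,fx=s,fy=s)[:,:,::-1]);print(s*3)
E
```

```text
scene blue [392.2 255.9] z3 [0.402 0.177] z40 [0.442 0.187] z26 [0.425 0.183]
[[367.29998779296875, 249.60000610351562], [370.29998779296875, 242.5], [416.79998779296875, 262.20001220703125], [413.79998779296875, 269.20001220703125]]
scene blue [276.  221.6] z3 [ 0.394 -0.203] z40 [ 0.434 -0.18 ] z26 [ 0.417 -0.19 ]
[[263.0, 220.0], [288.0, 220.0], [288.0, 224.0], [263.0, 224.0]]
scene blue [417.3 218.3] z3 [0.205 0.194] z40 [0.251 0.204] z26 [0.231 0.199]
[[404.79998779296875, 217.8000030517578], [428.8999938964844, 215.39999389648438], [429.29998779296875, 218.89999389648438], [405.1000061035156, 221.3000030517578]]
scene green [274.  231.5] z3 [ 0.439 -0.187] z40 [ 0.478 -0.165] z26 [ 0.461 -0.174]
[[261.0, 226.0], [287.0, 226.0], [287.0, 237.0], [261.0, 237.0]]
scene green [425.  228.1] z3 [0.242 0.229] z40 [0.287 0.238] z26 [0.267 0.234]
[[411.0, 224.0], [437.79998779296875, 221.3000030517578], [438.8999938964844, 232.1999969482422], [412.1000061035156, 234.89999389648438]]
side blue [294.6 304.2] z3 [ 0.395 -0.208] z40 [ 0.39  -0.242] z26 [ 0.392 -0.227]
[[284.0, 298.0], [288.5, 293.5], [305.5, 310.5], [301.0, 315.0]]
side blue [288.  204.6] z3 [0.452 0.223] z40 [0.445 0.176] z26 [0.448 0.196]
[[285.0, 191.0], [290.0, 191.0], [290.0, 218.0], [285.0, 218.0]]
side green [317.3 282.3] z3 [ 0.471 -0.141] z40 [ 0.464 -0.177] z26 [ 0.467 -0.162]
[[308.0, 275.0], [310.0, 273.0], [326.5, 289.5], [324.5, 291.5]]
2.7586206896551726
```

View pics/crop1.png

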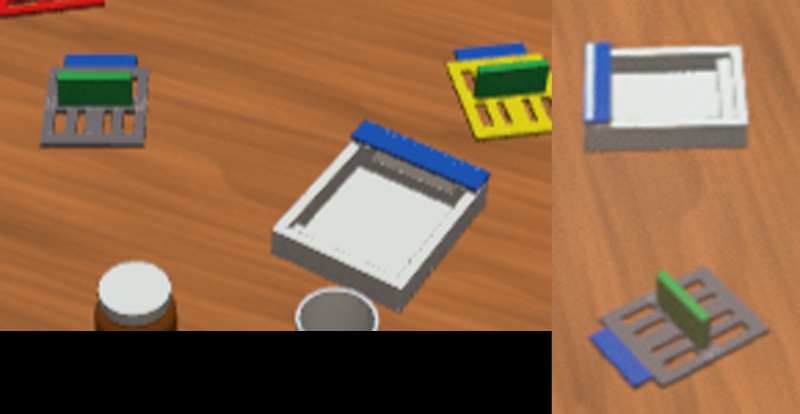

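Crop 1 confirms the choice: grey slatted body with a green fin (crop ≈95,88; right panel ≈683,310) and a blue tongue towards the robot. The tray lip is at ≈(420,155). Next I'll move the wrist camera above the cover.

```bash
cat >>h.py <<'E'
def Rdown(yaw,tilt=0):  # tool y along frame +x (yaw), z down; tilt>0 raises the frame's +x end
    M=np.array([[0,1,0],[1,0,0],[0,0,-1.]]).T  # cols: tool x=(0,1,0), y=(1,0,0), z=-z
    return Ro.from_euler("z",yaw)*Ro.from_euler("y",-tilt)*Ro.from_matrix(M)
def delta(p,R,o=None):
    o=o or readout.get_obs();R0=Ro.from_quat(o["tool_rot"])
    return (R0.inv().apply(np.array(p)-o["eef_pos"])*1000).round(1).tolist(),(R0.inv()*R).as_rotvec().round(3).tolist()
E
python3 - <<'E'
from h import *
from workcell import bot
print(bot.tips_ahead,[a for a in dir(bot) if a[0]!="_"])
o=readout.get_obs();c=get_calibration("wrist");R0=Ro.from_quat(o["tool_rot"])
C=-c["R"].T@c["t"];print("cam in tool",R0.inv().apply(C-o["eef_pos"]).round(3),"axes in tool",(R0.inv().as_matrix()@c["R"].T).round(3).tolist(),c["fx"])
s,d=get_calibration("scene"),get_calibration("side")
# lip top-corner rough: side lip rect / scene
for z in(.044,):
    for u in((370.3,242.5),(416.8,262.2)):print("lip",onz(s,u,z).round(3))
    for u in((285,191),(285,218),(290,191)):print("lip side",onz(d,u,z).round(3))
print(delta([.46,-.17,.30],Rdown(.41)))
E
```

```text
0.0726 ['Unreachable', 'tips_ahead']
cam in tool [ 0.081  0.001 -0.07 ] axes in tool [[0.001, -0.948, -0.318], [1.0, 0.001, 0.001], [-0.0, -0.318, 0.948]] 334.3384007042326
lip [0.414 0.112 0.044]
lip [0.442 0.259 0.044]
lip side [0.448 0.246 0.044]
lip side [0.425 0.109 0.044]
lip side [0.463 0.242 0.044]
([379.2, -188.6, 3.5], [-0.001, -0.002, -1.648])
```

>>> {"method": "send_rows", "body": {"moves": [[[379,-189,0],[0,0,-1.65],85],[[379,-189,0],[0,0,-1.65],85],[[379,-189,0],[0,0,-1.65],85],[[379,-189,0],[0,0,-1.65],85],[[379,-189,0],[0,0,-1.65],85],[[379,-189,0],[0,0,-1.65],85],[[379,-189,0],[0,0,-1.65],85],[[379,-189,0],[0,0,-1.65],85],[[379,-189,0],[0,0,-1.65],85],[[379,-189,0],[0,0,-1.65],85],[[379,-189,0],[0,0,-1.65],85],[[379,-189,0],[0,0,-1.65],85]]}}

```text
clock: 1.1
eef_pos: [0.4615, -0.167, 0.3027]
tool_rot: [0.604, 0.797, 0.001, -0.001]
ft_force: [0.4, 0.2, -0.3]
grip_width: 0.0849
```

```bash
python3 - <<'E'
from h import *
import pickle
o=readout.get_obs();c=get_calibration("wrist");im=camera("wrist");cv2.imwrite("pics/w1.png",im[:,:,::-1]);pickle.dump((c,im,o),open("w1.pkl","wb"))
print(delta([.46,-.17,.30],Rdown(.41)),o["joint_pos"].round(2))
for col in("blue","green"):
    for b in blobs(im,col,100):
        print(col,cen(b).round(1),cv2.contourArea(b),cv2.boxPoints(cv2.minAreaRect(b)).round(1).tolist())
E
```

```text
([-1.8, -1.1, 2.7], [-0.001, -0.003, -0.134]) [-0.35  0.22 -0.02  1.33  0.    0.95]
blue [153.7 347.8] 274.5 [[139.89999389648438, 345.6000061035156], [169.8000030517578, 336.3999938964844], [174.1999969482422, 350.5], [144.1999969482422, 359.70001220703125]]
blue [531.6 310.7] 4235.5 [[479.5, 313.5], [533.5, 259.5], [583.5, 309.5], [529.5, 363.5]]
blue [251.4 218.6] 1209.5 [[235.1999969482422, 186.5], [254.39999389648438, 183.0], [267.1000061035156, 251.8000030517578], [247.89999389648438, 255.3000030517578]]
green [134.1 304.4] 1268.0 [[90.30000305175781, 308.8999938964844], [170.6999969482422, 282.1000061035156], [176.6999969482422, 300.1000061035156], [96.30000305175781, 326.8999938964844]]
green [316.  217.1] 806.5 [[305.0, 178.5], [316.8999938964844, 177.0], [326.5, 256.6000061035156], [314.5, 258.0]]
```

View pics/w1.png

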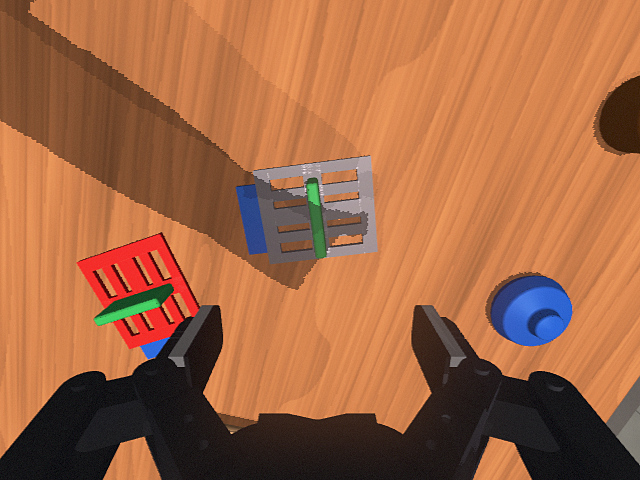

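The wrist picture shows the grey cover clear of the gripper: tongue at (251,219), fin (316,217), body corners ≈(253,170), (371,155), (378,252), (275,264). The red look-alike is at (140,290) and the massager at (531,311).

```bash
python3 - <<'E'
from h import *
import pickle
c,im,o=pickle.load(open("w1.pkl","rb"))
h=cv2.cvtColor(im,cv2.COLOR_RGB2HSV)
print("tongue")
P=[onz(c,u,.006)[:2] for u in((235.2,186.5),(254.4,183),(267.1,251.8),(247.9,255.3))]
P=np.array(P);print(P.round(4).tolist(),"long",(d:=P[1]-P[2]),"yaw",np.arctan2(-d[0],d[1]), "outer mid",(P[0]+P[3])/2)
B=np.array([onz(c,u,.006)[:2] for u in((253,170),(371,155),(378,252),(275,264))])
print("body",B.round(4).tolist(),"far mid",(B[1]+B[2])/2,[np.arctan2(*(e[::-1])) for e in(B[1]-B[0],B[2]-B[3])], "far yaw",np.arctan2(-(B[1]-B[2])[0],(B[1]-B[2])[1]))
g=(im[...,1]>140)&(h[...,0]>50)&(h[...,0]<80)&(h[...,1]>100); g[:,:280]=0;g[:,400:]=0
g=max(cv2.findContours(g.astype(np.uint8),0,1)[0],key=cv2.contourArea)
r=cv2.boxPoints(cv2.minAreaRect(g));print("fin bright",r.round(1).tolist());
ct=cen(max((b for b in blobs(im,"green",100) if cen(b)[0]>250),key=cv2.contourArea))
s=get_calibration("scene");print("tri fin w/scene",tri(c,ct,s,(274,231.5)))
sc=cv2.imread("pics/scene0.png")[:,:,::-1].copy();hh=cv2.cvtColor(sc,cv2.COLOR_RGB2HSV)
m=(cv2.inRange(hh,(50,100,30),(80,255,255))>0);m[:,:255]=0;m[:,295:]=0;m[:215]=0;m[245:]=0
ys,xs=np.nonzero(m);print("scene green",xs.min(),xs.max(),ys.min(),ys.max(), [(y,sc[y,274].tolist()) for y in range(224,239)])
for u in((305,178.5),(317,177),(326.5,256.6),(314.5,258)):print("fin rect z46",onz(c,u,.046).round(4))
E
```

```text
tongue
[[0.3684, -0.1715], [0.3879, -0.1621], [0.4194, -0.2366], [0.3987, -0.247]] long [-0.03152997  0.07456477] yaw 0.40005104191256047 outer mid [ 0.38354704 -0.2092833 ]
body [[0.3834, -0.1488], [0.5012, -0.0992], [0.5445, -0.2017], [0.4319, -0.2491]] far mid [ 0.52283148 -0.15044295] [np.float64(0.398373355955355), np.float64(0.3989734560742376)] far yaw 0.3999789270135525
fin bright [[305.8999938964844, 184.10000610351562], [316.29998779296875, 182.6999969482422], [319.29998779296875, 205.0], [308.79998779296875, 206.39999389648438]]
tri fin w/scene (array([ 0.46155075, -0.17499517,  0.02637529]), np.float64(0.0010977931628408297))
scene green 261 287 226 237 [(224, [86, 99, 135]), (225, [104, 114, 104]), (226, [71, 142, 85]), (227, [47, 165, 74]), (228, [42, 140, 64]), (229, [16, 66, 28]), (230, [17, 69, 30]), (231, [20, 68, 31]), (232, [16, 66, 30]), (233, [15, 66, 28]), (234, [18, 67, 29]), (235, [18, 66, 29]), (236, [17, 64, 29]), (237, [13, 62, 26]), (238, [71, 85, 71])]
fin rect z46 [ 0.4397 -0.1365  0.046 ]
fin rect z46 [ 0.4505 -0.132   0.046 ]
fin rect z46 [ 0.4826 -0.2089  0.046 ]
fin rect z46 [ 0.4709 -0.2139  0.046 ]
```

```bash
python3 - <<'E'
from h import *
print(delta([.462,-.1755,.085],Rdown(.40)))
E
```

```text
([-8.2, -0.4, 217.6], [-0.001, -0.003, -0.124])
```

>>> {"method": "send_rows", "body": {"moves": [[[-8,0,40],[0,0,-0.124],60],[[-8,0,80],[0,0,-0.124],60],[[-8,0,120],[0,0,-0.124],60],[[-8,0,155],[0,0,-0.124],60],[[-8,0,185],[0,0,-0.124],60],[[-8,0,205],[0,0,-0.124],60],[[-8,0,217],[0,0,-0.124],60],[[-8,0,217],[0,0,-0.124],40],[[-8,0,217],[0,0,-0.124],5],[[-8,0,217],[0,0,-0.124],0],[[-8,0,217],[0,0,-0.124],0],[[-8,0,217],[0,0,-0.124],0]]}}

```text
clock: 2.15
eef_pos: [0.4634, -0.1757, 0.0871]
tool_rot: [0.553, 0.833, 0.001, 0.0]
ft_force: [0.5, -0.8, 2.9]
grip_width: 0.0112
```

```bash
python3 - <<'E'
from h import *
o=readout.get_obs();print(o["grip_width"],o["ft_force"],delta([.462,-.1755,.085],Rdown(.40)))
E
```

```text
0.011179482942075459 [ 0.47211461 -0.83380479  2.90685545] ([0.7, -1.2, 2.1], [0.001, -0.001, -0.001])
```

```bash
python3 - <<'E'
from h import *
print(delta([.463,-.1755,.25],Rdown(.40)),delta([.49,.06,.31],Rdown(-.18)))
E
```

```text
([0.4, -0.0, -162.9], [0.001, -0.001, -0.001]) ([206.9, 116.5, -222.6], [0.001, -0.001, 0.579])
```

>>> {"method": "send_rows", "body": {"moves": [[[0,0,-15],[0,0,0],0],[[0,0,-40],[0,0,0],0],[[0,0,-75],[0,0,0],0],[[0,0,-110],[0,0,0],0],[[25,14,-145],[0,0,0.07],0],[[55,31,-165],[0,0,0.16],0],[[85,48,-185],[0,0,0.26],0],[[115,65,-205],[0,0,0.36],0],[[145,82,-222],[0,0,0.46],0],[[175,99,-222],[0,0,0.55],0],[[200,112,-222],[0,0,0.579],0],[[207,116,-222],[0,0,0.579],0]]}}

```text
clock: 3.15
eef_pos: [0.4895, 0.0636, 0.3104]
tool_rot: [0.767, 0.642, 0.002, -0.0]
ft_force: [0.7, -1.4, -2.8]
grip_width: 0.0113
```

>>> {"method": "send_rows", "body": {"moves": [[[0,0,0],[0,0,0],0],[[0,0,0],[0,0,0],0]]}}

```text
clock: 3.32
eef_pos: [0.4892, 0.064, 0.3106]
tool_rot: [0.766, 0.643, 0.002, -0.0]
ft_force: [-0.5, -0.3, -2.3]
grip_width: 0.0111
```

```bash
python3 - <<'E'
from h import *
import pickle
o=readout.get_obs();c=get_calibration("wrist");im=camera("wrist");s=camera("scene");cv2.imwrite("pics/w2.png",im[:,:,::-1]);pickle.dump((c,im,o,s),open("w2.pkl","wb"))
print(o["grip_width"],o["ft_force"],delta([.49,.06,.31],Rdown(-.18)),o["joint_vel"].round(3))
E
```

```text
0.011078956490987928 [-0.48609585 -0.32461924 -2.2720183 ] ([-2.5, 1.2, 0.4], [0.002, -0.003, 0.003]) [-0.037  0.001 -0.007  0.    -0.011 -0.003]
```

View pics/w2.png

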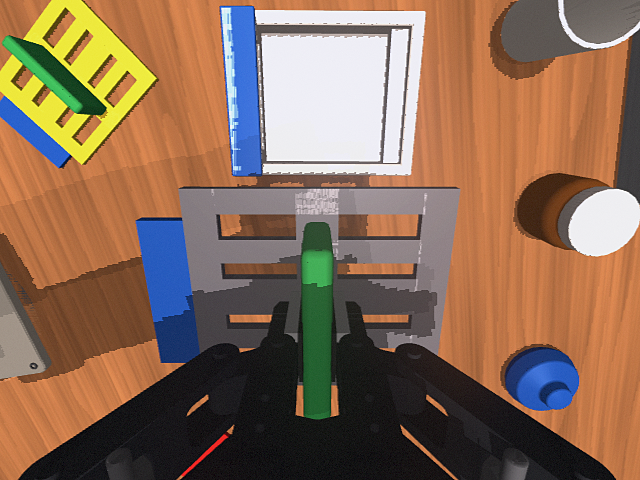

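Wrist picture 2 shows the cover gripped and level, with its far edge horizontal at row 187. The whole tray is in view: lip corners ≈(220,7), (253,7), (262,175), (233,176), and far rim corners ≈(425,12), (411,175).

```bash
python3 - <<'E'
from h import *
import pickle
c,im,o,s=pickle.load(open("w2.pkl","rb"))
h=cv2.cvtColor(im,cv2.COLOR_RGB2HSV)
W=(h[...,1]<70)&(h[...,2]>120); Bl=(h[...,0]>100)&(h[...,0]<130)&(h[...,1]>60)
m=(W|Bl);m[186:]=0;m[:,:200]=0;m[:,440:]=0
cc=max(cv2.findContours(m.astype(np.uint8),0,1)[0],key=cv2.contourArea)
q=cv2.approxPolyDP(cv2.convexHull(cc),6,True)[:,0];print("tray outline",q.tolist())
b=Bl&m; 
def edge(row_range,f):  # fit column vs row
    r=np.arange(*row_range);x=np.array([f(np.nonzero(b[i])[0]) for i in r]);return np.polyfit(r,x,1)
L=edge((20,165),np.min);Rr=edge((20,165),np.max)
lo=[onz(c,(np.polyval(L,r),r),.044) for r in(20,165)];hi=[onz(c,(np.polyval(Rr,r)+1,r),.044) for r in(20,165)]
for n,e in(("outer",lo),("inner",hi)):
    d=e[0]-e[1];print(n,"yaw",np.arctan2(-d[0],d[1]).round(4),e[0].round(4),e[1].round(4))
for u in q: print(u,"z44",onz(c,u,.044).round(4)[:2],"z34",onz(c,u,.034).round(4)[:2])
# heights by two views: lip end corners, scene0
sc=get_calibration("scene")
S=cv2.imread("pics/scene0.png")[:,:,::-1].copy()
lb=[k for k in blobs(S,"blue",15) if abs(cen(k)[0]-392)<4][0]
print("scene lip poly",cv2.approxPolyDP(cv2.convexHull(lb),2,True)[:,0].tolist())
R0=Ro.from_quat(o["tool_rot"]);print("toolyaw",np.arctan2(*R0.apply([0,1,0])[[1,0]]))
for u in((182,187),(460,187)):
    p=onz(c,u,o["eef_pos"][2]-.081);print("cover far edge in tool",R0.inv().apply(p-o["eef_pos"]).round(4))
p=[R0.inv().apply(onz(c,u,o["eef_pos"][2]-.081)-o["eef_pos"]).round(4) for u in((136,219),(161,362))];print("tongue in tool",p)
E
```

```text
tray outline [[220, 6], [424, 11], [410, 174], [232, 175]]
outer yaw -0.1775 [0.4364 0.2463 0.044 ] [0.4146 0.1246 0.044 ]
inner yaw -0.1772 [0.4661 0.2412 0.044 ] [0.4443 0.1194 0.044 ]
[220   6] z44 [0.4386 0.2565] z34 [0.4367 0.2599]
[424  11] z44 [0.6114 0.2227] z34 [0.6147 0.2251]
[410 174] z44 [0.5875 0.0853] z34 [0.5901 0.0836]
[232 175] z44 [0.4126 0.115 ] z34 [0.4099 0.1142]
scene lip poly [[368, 248], [373, 244], [416, 264], [411, 268]]
toolyaw -0.17449390077010093
cover far edge in tool [ 0.0553 -0.0619  0.081 ]
cover far edge in tool [0.0554 0.0641 0.0814]
tongue in tool [array([ 0.0404, -0.0852,  0.0809]), array([-0.0396, -0.0852,  0.0806])]
```

```bash
cat >>h.py <<'E'
T=np.array([.5153,.1698,0]);YAW=-.1774
def tgt(xt,zt,th,yt=0):
    Ry=Ro.from_euler("z",YAW)
    p=np.array([xt,yt,zt])+Ro.from_euler("y",-th).apply([85,0,84.1])
    return T+Ry.apply(p/1000),Rdown(YAW,th)
def where(o=None):
    o=o or readout.get_obs();R=Ro.from_euler("z",YAW).inv()*Ro.from_quat(o["tool_rot"])*Rdown(0).inv()
    p=Ro.from_euler("z",YAW).inv().apply(o["eef_pos"]-T)*1000
    return "tongue",(p-R.apply([85,0,84.1])).round(1),"free",(p-R.apply([-65,0,84.1])).round(1),"rot zyx",R.as_euler("ZYX").round(3),"F",o["ft_force"].round(1),"g",round(o["grip_width"]*1e3,1),round(o["clock"],2)
E
python3 - <<'E'
from h import *
sc=get_calibration("scene");import pickle
c=pickle.load(open("w2.pkl","rb"))[0]
print("lip corner heights",tri(c,(220,6),sc,(416.5,263)),tri(c,(262,175),sc,(368,248.5)))
print(where())
for a in((-45,80,.25),(-45,30,.25),(-73.5,29.5,.25)):print(a,tgt(*a)[0],delta(*tgt(*a)))
E
```

```text
lip corner heights (array([0.43778074, 0.25801087, 0.03771134]), np.float64(0.0009812771772546459)) (array([0.44125173, 0.11213689, 0.04332982]), np.float64(0.003419513610921157))
('tongue', array([ -91.5, -109.9,  226.1]), 'free', array([  58.5, -109.8,  226.5]), 'rot zyx', array([ 0.   , -0.002,  0.003]), 'F', array([-0.2,  0.2, -1.2]), 'g', 10.9, 3.42)
(-45, 80, 0.25) [0.53159113 0.16687925 0.18251487] ([109.7, 23.0, 128.3], [-0.248, -0.003, -0.0])
(-45, 30, 0.25) [0.53159113 0.16687925 0.13251487] ([109.6, 22.9, 178.3], [-0.248, -0.003, -0.0])
(-73.5, 29.5, 0.25) [0.50353841 0.17190867 0.13201487] ([109.6, -5.6, 178.7], [-0.248, -0.003, -0.0])
```

>>> {"method": "send_rows", "body": {"moves": [[[30,6,10],[-0.06,0,0],0],[[60,12,30],[-0.14,0,0],0],[[85,18,55],[-0.21,0,0],0],[[103,22,80],[-0.248,0,0],0],[[109,23,105],[-0.248,-0.003,0],0],[[109,23,122],[-0.248,-0.003,0],0],[[109,23,128],[-0.248,-0.003,0],0],[[109,23,128],[-0.248,-0.003,0],0],[[109,23,128],[-0.248,-0.003,0],0],[[109,23,128],[-0.248,-0.003,0],0]]}}

```text
clock: 4.25
eef_pos: [0.5327, 0.1656, 0.1844]
tool_rot: [0.761, 0.636, 0.081, 0.096]
ft_force: [0.7, 0.1, -1.5]
grip_width: 0.0114
```

```bash
python3 - <<'E'
from h import *
import pickle
print(where())
c=get_calibration("wrist");im=camera("wrist");s=camera("side");s2=camera("scene")
a=cv2.resize(s[150:270,240:400],(640,480),interpolation=cv2.INTER_CUBIC)
cv2.imwrite("pics/w3.png",cv2.resize(np.hstack([im,a]),(800,300))[:,:,::-1])
for a in((-45,30,.25),(-73.5,29.5,.25)):print(a,delta(*tgt(*a)))
E
```

```text
('tongue', array([-43.4,  -0.9,  81.7]), 'free', array([101.8,  -1.2, 119.2]), 'rot zyx', array([-0.002, -0.253,  0.001]), 'F', array([ 0.7,  0.1, -1.5]), 'g', 11.4, 4.25)
(-45, 30, 0.25) ([0.6, -13.9, 50.0], [0.003, -0.001, -0.001])
(-73.5, 29.5, 0.25) ([0.6, -41.6, 43.3], [0.003, -0.001, -0.001])
```

View pics/w3.png

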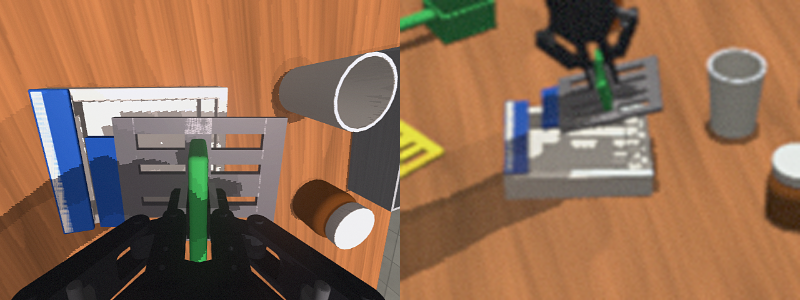

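Picture 4 shows the cover tilted over the tray, with the tongue (left panel ≈105,180) just inside the lip, parallel to it and clear of it. The cup and jar are clear too. Next I lower it.

>>> {"method": "send_rows", "body": {"moves": [[[0.5,-4,14],[0,0,0],0],[[0.5,-8,28],[0,0,0],0],[[0.5,-12,42],[0,0,0],0],[[0.5,-14,50],[0,0,0],0],[[0.5,-14,51],[0,0,0],0],[[0.5,-14,51],[0,0,0],0],[[0.5,-14,51],[0,0,0],0]]}}

```text
clock: 4.98
eef_pos: [0.5325, 0.1669, 0.1325]
tool_rot: [0.761, 0.636, 0.082, 0.097]
ft_force: [0.5, -1.1, -1.6]
grip_width: 0.0111
```

```bash
python3 - <<'E'
from h import *
print(where())
for a in((-66,29.5,.25),(-73.5,29.5,.25)):print(a,delta(*tgt(*a)))
E
```

```text
('tongue', array([-43.7,   0.5,  29.7]), 'free', array([101.5,   0.2,  67.4]), 'rot zyx', array([-0.002, -0.254,  0.002]), 'F', array([ 0.5, -1.1, -1.6]), 'g', 11.1, 4.98)
(-66, 29.5, 0.25) ([-0.2, -21.3, -5.1], [0.004, -0.002, -0.002])
(-73.5, 29.5, 0.25) ([-0.2, -28.5, -6.9], [0.004, -0.002, -0.002])
```

>>> {"method": "send_rows", "body": {"moves": [[[0,-6,-1.5],[0.004,0,0],0],[[0,-12,-3],[0.004,0,0],0],[[0,-17,-4.2],[0.004,0,0],0],[[0,-21,-5.1],[0.004,0,0],0],[[0,-25,-6],[0.004,0,0],0],[[0,-28,-6.8],[0.004,0,0],0],[[0,-29,-7],[0.004,0,0],0],[[0,-29,-7],[0.004,0,0],0],[[0,-29,-7],[0.004,0,0],0]]}}

```text
clock: 5.73
eef_pos: [0.5033, 0.1723, 0.1321]
tool_rot: [0.761, 0.636, 0.081, 0.095]
ft_force: [0.2, 0.3, -2.1]
grip_width: 0.0115
```

```bash
python3 - <<'E'
from h import *
print(where())
im=camera("wrist");s=camera("side")
a=cv2.resize(s[150:270,240:400],(640,480),interpolation=cv2.INTER_CUBIC)
cv2.imwrite("pics/w4.png",cv2.resize(np.hstack([im,a]),(800,300))[:,:,::-1])
for a in((-74.5,28.5,.2),(-75,28,.12),(-75,27.5,.05),(-75,27,0)):print(a,delta(*tgt(*a)))
E
```

```text
('tongue', array([-73.7,   0.6,  29.5]), 'free', array([71.6,  0.4, 66.7]), 'rot zyx', array([-0.002, -0.251,  0.002]), 'F', array([ 0.2,  0.3, -2.1]), 'g', 11.5, 5.73)
(-74.5, 28.5, 0.2) ([-0.3, 3.1, 5.1], [0.051, -0.002, -0.002])
(-75, 28, 0.12) ([-0.3, 8.6, 12.9], [0.131, -0.002, -0.002])
(-75, 27.5, 0.05) ([-0.3, 13.2, 20.2], [0.201, -0.002, -0.001])
(-75, 27, 0) ([-0.3, 16.3, 25.8], [0.251, -0.002, -0.001])
```

View pics/w4.png

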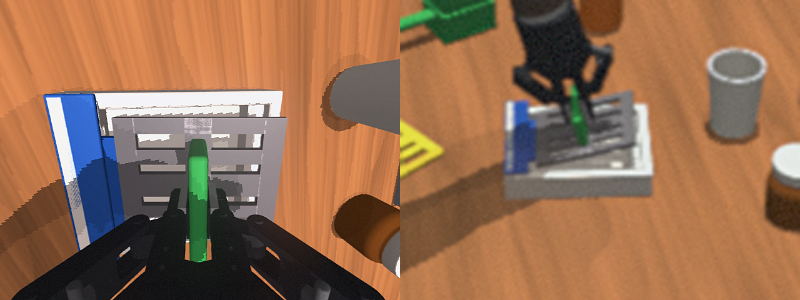

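Picture 5 shows the tongue partly hidden under the lip (left panel ≈110,180), the free edge still above the rim, and almost no force. Next I swing it down.

>>> {"method": "send_rows", "body": {"moves": [[[0,0,0],[0,0,0],0],[[-0.3,1.5,2.5],[0.025,0,0],0],[[-0.3,3.1,5],[0.051,0,0],0],[[-0.3,5.8,9],[0.091,0,0],0],[[-0.3,8.6,13],[0.131,0,0],0],[[-0.3,11,16.6],[0.166,0,0],0],[[-0.3,13.2,20],[0.201,-0.002,0],0],[[-0.3,14.7,22.7],[0.225,-0.002,0],0],[[-0.3,15.8,24.5],[0.243,-0.002,0],0],[[-0.3,16.3,25.3],[0.251,-0.002,0],0],[[-0.3,16.3,25.3],[0.251,-0.002,0],0]]}}

```text
clock: 6.75
eef_pos: [0.5255, 0.168, 0.1113]
tool_rot: [0.768, 0.641, 0.0, -0.0]
ft_force: [-0.3, -0.2, -1.5]
grip_width: 0.011
```

```bash
python3 - <<'E'
from h import *
print(where())
print(delta(*tgt(-75,26.5,0)))
E
```

```text
('tongue', array([-74.6,   0.2,  27.3]), 'free', array([75.4, -0.1, 27.2]), 'rot zyx', array([-0.002,  0.   ,  0.   ]), 'F', array([-0.3, -0.2, -1.5]), 'g', 11.0, 6.75)
([0.0, -0.4, 0.7], [-0.0, -0.0, -0.002])
```

>>> {"method": "send_rows", "body": {"moves": [[[0,0,0.7],[0,0,0],0],[[0,0,1.2],[0,0,0],0],[[0,0,1.2],[0,0,0],0],[[0,0,1.2],[0,0,0],15],[[0,0,1.2],[0,0,0],25],[[0,0,1.2],[0,0,0],35],[[0,0,1.2],[0,0,0],35],[[0,0,1.2],[0,0,0],35]]}}

```text
clock: 7.42
eef_pos: [0.5255, 0.168, 0.1101]
tool_rot: [0.768, 0.641, 0.0, -0.0]
ft_force: [-0.1, 0.2, -0.2]
grip_width: 0.035
```

>>> {"method": "send_rows", "body": {"moves": [[[0,0,-10],[0,0,0],35],[[0,0,-30],[0,0,0],35],[[0,0,-60],[0,0,0],35],[[0,0,-90],[0,0,0],35],[[-15,0,-120],[0,0,0],35],[[-40,0,-150],[0,0,0],35],[[-70,0,-170],[0,0,0],35],[[-100,0,-180],[0,0,0],35],[[-100,0,-180],[0,0,0],35],[[-100,0,-180],[0,0,0],35]]}}

```text
clock: 8.25
eef_pos: [0.5079, 0.0684, 0.2918]
tool_rot: [0.768, 0.64, 0.001, 0.001]
ft_force: [0.6, -1.0, 0.4]
grip_width: 0.0352
```

```bash
python3 - <<'E'
from h import *
import pickle
print(readout.get_obs()["eef_pos"])
c=get_calibration("wrist");im=camera("wrist");s=camera("side");pickle.dump((c,im),open("w5.pkl","wb"))
a=cv2.resize(s[150:270,240:400],(640,480),interpolation=cv2.INTER_CUBIC)
cv2.imwrite("pics/w5.png",cv2.resize(np.hstack([im,a]),(800,300))[:,:,::-1])
E
```

```text
[0.50792354 0.06837797 0.29182518]
```

View pics/w5.png

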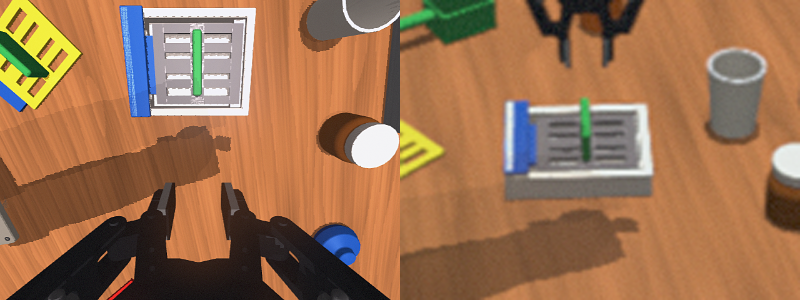

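Picture 6 shows the cover flat inside the rim, with the fin upright at left panel (197,62), the tongue under the lip and the gripper clear. One numeric check before handing in.

```bash
python3 - <<'E'
from h import *
import pickle
c,im=pickle.load(open("w5.pkl","rb"));Y=Ro.from_euler("z",YAW).inv()
h=cv2.cvtColor(im,cv2.COLOR_RGB2HSV);m=cv2.inRange(h,(50,100,120),(80,255,255));m[:,:270]=0;m[:,380:]=0;m[200:]=0
k=max(cv2.findContours(m,0,1)[0],key=cv2.contourArea);(ce,wh,an)=cv2.minAreaRect(k);b=cv2.boxPoints((ce,wh,an));print(b.round(1).tolist())
for p in b:print((Y.apply(onz(c,p,.070)-T)*1000).round(1))
sc=get_calibration("scene");S=camera("scene")
g=[q for q in blobs(S,"green",30) if 340<cen(q)[0]<415 and 230<cen(q)[1]<310]
for q in g:
    p=q[:,0];tl=p[np.argmin(p[:,0]+p[:,1])];print("scene fin",cv2.boundingRect(q),cv2.approxPolyDP(cv2.convexHull(q),2,True)[:,0].tolist())
row=S[285:288];print("cover far edge grey cols wrist row 120:",)
r=im[120,270:420].astype(int);print([(i+270,v.tolist()) for i,v in enumerate(r) if i%4==0 and i>90])
E
```

```text
[[307.70001220703125, 47.0], [321.6000061035156, 46.900001525878906], [323.0, 151.89999389648438], [309.0, 152.10000610351562]]
[ 4.1 39.1 70. ]
[14.9 39.2 70. ]
[ 16.1 -39.4  70. ]
[  4.3 -39.5  70. ]
scene fin (364, 260, 27, 23) [[364, 261], [390, 270], [389, 281], [364, 272]]
cover far edge grey cols wrist row 120:
[(362, [255, 255, 255]), (366, [180, 165, 162]), (370, [176, 166, 170]), (374, [175, 163, 168]), (378, [176, 164, 170]), (382, [177, 165, 170]), (386, [255, 255, 255]), (390, [251, 244, 236]), (394, [243, 243, 248]), (398, [243, 242, 248]), (402, [205, 139, 108]), (406, [206, 130, 88]), (410, [218, 137, 89]), (414, [203, 130, 88]), (418, [204, 130, 84])]
```

The fin top, measured on the z = 70 mm plane, sits at tray x 4..16, y −39..39. That matches the seated pose (4..16, ±40) and agrees with the measured gripper pose at release.

```bash
python3 -c "
from workcell import order
print(order.job_done())"
```

```text
the job is handed in; nothing more can be done
None
```

The grey cover is back on the drip tray and released, and the job is handed in at about 8.4 s of the 42 s allowed. I gripped it by its fin, tilted it 0.25 rad, slid the tongue under the lip and swung it flat. No verdict is reported, so success rests on my own checks:

- **Hooked while tilted:** the gripper pose put the tongue edge at tray x −73.7, z 29.5 mm, with the free edge at z 66.7 mm.
- **At release:** by the gripper pose the tongue was at x −74.6 mm and the free edge at x 75.4 mm. Both were about 27 mm high just before the last 1.2 mm of lowering. The cover was level and within 0.002 rad of the tray's yaw.
- **After release:** the fin top in the wrist view was at tray x 4..16, y −39..39 mm, which matches the seated pose. That assumes a fin-top height of 70 mm; I did not measure the final height from two views.
- **Forces and surroundings:** no reading at the end of a move went above about 3 N. The last picture shows the gripper clear of everything; I did not measure the toiletries' positions afterwards, but nothing came near them.
- **Disagreement:** two views gave the lip's top corners as 38 and 43 mm high, against 44 mm in the text. I used the text's heights.

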